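Pull the loose-capped bottle from the rack

ROBOT

A 6-joint arm with a two-finger parallel gripper is mounted at the origin on the work surface. World frame = base frame: x ahead of the robot, y to its left, z up, the work surface at z = 0. Lengths are in m, angles in rad, forces in N, time in s.
With the tool pointing down it reaches from about 0.425 to 0.95 m from the base axis. Payload 3.5 kg.
Tool frame: the origin (TCP) lies between the finger pads; the fingertips stand 22 mm ahead of it and the grasp point (between the pads) lies 3 mm ahead of it (ctrl.nose_length is the z of the fingertips in the tool frame, in m); z points along the fingers, y is the line along which they close (so a half turn about z gives the same grasp; the last joint's range is limited). The gripper opens to 85 mm and grips with 20 to 120 N. Pads are 22 mm wide; open, the fingers measure 114 mm over their backs; the gripper's body (76 mm by 85 mm) begins 54 mm behind the grasp point. The pads swing forward as they close: fully open they stand 13 mm farther back than shut.
Start: joints at [-1.454, 0.286, 1.577, -0, 1.279, -0.15], TCP at [0.178, -0.651, 0.253] pointing down, gripper open.
Joint ranges: [-2.77, 2.77], [-0.9, 2.22], [0.21, 2.48], [-1.53, 4.67], [0.24, 2.81], [-2.84, 2.84]. Speed limits (rad/s): [2.79, 2.79, 3.14, 3.14, 3.14, 3.14].

INTERFACE

Orientations are given as a unit quaternion [x, y, z, w].
In Python, from plant import ctrl gives the robot as it stands. The module is installed in compiled form; this text tells all that it offers.
- The arm moves only by the tool send_rows, never from a script. Its argument "rows" is text: rows parted by semicolons, each of 7 numbers parted by spaces: the turn, a rotation vector about the tool's x, y, z in parts of the range, where 1.0 means 90 degrees, then the shift along the tool's x, y, z in a scale on which 1.0 is 600 mm, then the opening, from -1 (shut) to 1 (fully open). A call has 1 to 8 rows; each row is the pose to reach, as a shift and turn from the pose commanded when the call began, along the tool's axes at that moment; what a row does not reach only later rows make up. A row lasts 1/8 s, in which the tool goes at most 62.5 mm and 10.7 degrees, less where a joint would pass 70% of its speed; a pose out of reach is approached as far as the arm can. A call with a gripper value outside its range is refused whole. The fingers move at their own pace and stop on an object; "grip_force" is the grip in N (left out, the last holds). Time passes only in rows, so rows that repeat a pose let the fingers close. It gives the time, the measured TCP pose, the force, the opening and the grip force at its end, in the units of the state.
- ctrl.get_state(): the state, without advancing time (a new reading comes with each control period).
- ctrl.read_camera(name): name is "scene" or "top" or "wrist"; returns a dict with "color" (480x640x3 uint8, red, green, blue), "fx", "fy", "cx", "cy" (pixels), "extrinsics" (4x4, takes a point from world to camera coordinates). Camera axes: x right, y down, z forward; pixel columns grow to the right and rows downward; lengths in m; the calibration is good to about 2 mm. The wrist camera is an equidistant fisheye: a pixel r from the principal point sees the ray r / f radians off the axis. A picture is of the moment at which its call begins. There is no depth.
- ctrl.sign_off(): hands the job in; it is judged then, once.
Trained networks look in a picture, given as the dict that the camera call returned (one of the last four; its "shot" number tells which), for a name from the list of things; names that differ only in an ending like _2 or _b are one class to them, and where a whole thing is asked for, a point or a joint stands for the part that bears it (a point fixed in the world has none). Each returns a list of dicts, best first, with "p" (0 to 1); they miss things now and then, are a little off and sometimes report something else, mostly with a low value. They report only what shows in the picture. A call takes as long as a camera call. They do not tell look-alikes from the thing itself.
- ctrl.look_for(picture, target): "position" ([x, y, z] in m, in the coordinates of the camera as it stood for that picture, good to about 4 mm: the middle of the surface that is visible of it).
The state is a dict: "time": time; "qpos": joint angles; "dq": joint speeds; "joint_efforts": joint torques, N m; "eef_pos": TCP position; "tcp_rot": TCP orientation; "contact_force": force on the tool from outside, world axes, zero at the start; "wrist_torque": the same for the moment, N m; "opening": opening from 0.0 (shut) to 1.0 (fully open); "finger_force": force on a finger pad.
Only numpy, scipy, OpenCV 4.12 (cv2) and the standard library are available. Lean on these libraries where they do the work, as an engineer would, in place of code of your own. Each camera call takes 0.05 s, during which the arm holds its last target. There are 200 camera calls.

TASK

One of the three bottles in the grey rack has a cap that is not screwed home: it stands higher than the others, shows a red band beneath it, and its white bar is askew to the bottle. Confirm that it is loose by test-twisting that cap about an eighth of a turn further anticlockwise (seen from above) with the bottle still in the rack, then take that bottle out and set it down upright on the floor of the red reject tray, without dropping it. Leave the two tight bottles in the rack as they are.

Things in the scene. Friction and masses are not known exactly. Their poses are not given: they have to be found in the camera images.
- loose_bottle: white square bottle, 50 x 50 mm, 80 mm to the shoulder, 0.14 to 0.3 kg. Blue cap 39 mm across, 97 to 123 mm above the origin, LOOSE, 10 mm of red neck below it; it can carry the bottle. Origin: centre of underside; z up, x, y square to the faces. Stands in a fixed grey rack 84 x 260 x 30 mm: 3 square pockets 24 mm deep, 85 mm apart along the bottles' y, which stop it turning.
- loose_cap (a joint): turn of the loose cap on its bottle, rad, growing anticlockwise seen from above. 0 is tightened (a stop, white bar square to the bottle); it starts at about 0.35 to 0.6 and turns easily (0.06 N m of friction, no spring) to a stop at 1.9. The cap does not rise or come off as it turns.
- tight_bottle_1: white square bottle as loose_bottle (50 x 50 mm, 80 mm to the shoulder, 200 g, blue cap 39 mm across and 26 mm high), but its cap is TIGHT: it does not turn, spans 87 to 113 mm above the origin, and its white bar is square to the bottle. Origin: centre of the underside. Stands in another pocket of the same rack.
- tight_bottle_2: white square bottle as loose_bottle (50 x 50 mm, 80 mm to the shoulder, 200 g, blue cap 39 mm across and 26 mm high), but its cap is TIGHT: it does not turn, spans 87 to 113 mm above the origin, and its white bar is square to the bottle. Origin: centre of the underside. Stands in another pocket of the same rack.
- reject_tray: an open red plastic tray fixed to the table, 180 (x) x 150 (y) x 40 mm high, walls and floor 5 mm thick. Origin: centre of its underside; z up. The inner floor is 5 mm above the origin.
There are look-alikes about, which are no part of the job. Leave any purple look-alike of the tight_bottle_1 alone.

How it is judged:
On the way:
1. the loose cap is twisted anticlockwise (to 0.9 rad or more) with its bottle still in its pocket (value of joint loose_cap above 0.9 rad and distance of loose_bottle from where it was at the start of the episode below 0.012 m), for 0.1 s.
At the end, for the whole second after the job is handed in: The loose-capped bottle stands upright (within 10 degrees), released and at rest, on the tray's floor inside its walls; both tight bottles are upright within 20 mm of where they started, in the rack (x of loose_bottle in the frame of reject_tray between -0.065 and 0.065 m and y of loose_bottle in the frame of reject_tray between -0.05 and 0.05 m and z of loose_bottle in the frame of reject_tray below 0.015 m and angle between each of loose_bottle, tight_bottle_1, tight_bottle_2's own z axis and vertical below 0.17 rad and linear speed of loose_bottle below 0.03 m/s and distance of each of tight_bottle_1, tight_bottle_2 from where it was at the start of the episode below 0.02 m); the robot touches nothing.
It fails at once if the loose-capped bottle is dropped: let go of with its underside more than 45 mm above the table (height (world z) of loose_bottle above 0.045 m and contact force between the fingers and loose_bottle below 0.05 N).
It fails at once if a tight bottle is taken from its pocket (distance of any of tight_bottle_1, tight_bottle_2 from where it was at the start of the episode above 0.03 m).
It also fails if it takes over 46 s, if anything falls off the work surface, if the arm or the gripper's body presses on something with over 40 N, if the wrist force passes 120 N, or if a joint passes its speed limit or range.

## Working session

There is one attempt and no reset: what is moved stays moved. The work goes in short steps, Python scripts to look and compute and a tool call to move; the robot and the scene stay as the last step left them, time stands still between calls to the robot, and variables do not carry over. Pictures are saved under pics/ and viewed, at most 10 in all, crops included, and the job is handed in when it is done.

Besides the shell and the picture viewer there is one more tool, called after "Request:" as name(argument=value, ...), one argument or row to a line, values as JSON. send_rows: Moves the arm, as the interface text tells. Its arguments: {"type":"object","properties":{"rows":{"type":"string"},"grip_force":{"type":"number"}},"required":["rows"]}

```bash
mkdir -p pics; cat > h.py <<'E'
import numpy as np, cv2
from plant import ctrl
from scipy.spatial.transform import Rotation as R
def toW(c,p):
    E=np.array(c["extrinsics"]); return E[:3,:3].T@(np.array(p)-E[:3,3])
def save(c,n,crop=None,s=1):
    im=c["color"][:,:,::-1]
    if crop: im=im[crop[1]:crop[3],crop[0]:crop[2]]
    cv2.imwrite("pics/"+n,cv2.resize(im,None,fx=s,fy=s,interpolation=cv2.INTER_CUBIC))
def pix(c,p):
    x,y,z=p; return [round(c["fx"]*x/z+c["cx"]),round(c["fy"]*y/z+c["cy"])]
def ray(c,u,v,fish=False):
    E=np.array(c["extrinsics"]); a=np.array([(u-c["cx"])/c["fx"],(v-c["cy"])/c["fy"]])
    if fish:
        r=np.hypot(*a); d=np.r_[a/r*np.sin(r),np.cos(r)] if r>0 else np.array([0,0,1.])
    else: d=np.r_[a,1]
    d=d/np.linalg.norm(d); return -E[:3,:3].T@E[:3,3], E[:3,:3].T@d
def at_z(c,u,v,z,fish=False):
    o,d=ray(c,u,v,fish); return o+d*(z-o[2])/d[2]
def tri(rays):
    A=sum(np.eye(3)-np.outer(d,d) for o,d in rays); b=sum((np.eye(3)-np.outer(d,d))@o for o,d in rays)
    return np.linalg.solve(A,b)
E
cat > a.py <<'E'
from h import *
np.set_printoptions(precision=4,suppress=True)
for n in ["top","scene"]:
    c=ctrl.read_camera(n); save(c,n+"1.png")
    for t in ["loose_bottle","tight_bottle_1","loose_cap","reject_tray"]:
        for r in ctrl.look_for(c,t): print(n,t,round(r["p"],2),toW(c,r["position"]),pix(c,r["position"]))
s=ctrl.get_state(); print(s["time"],s["eef_pos"],s["tcp_rot"],s["opening"])
E
python3 a.py
```

```text
top loose_bottle 0.88 [0.4712 0.2022 0.0897] [171, 270]
top tight_bottle_1 0.96 [0.4904 0.0462 0.0887] [274, 247]
top tight_bottle_1 0.69 [0.3678 0.09   0.0924] [250, 332]
top tight_bottle_1 0.62 [0.4799 0.1219 0.0891] [224, 259]
top loose_cap 0.81 [0.4821 0.2107 0.1305] [155, 258]
top reject_tray 0.83 [ 0.5366 -0.2479  0.002 ] [445, 214]
scene loose_bottle 0.72 [0.4927 0.2265 0.0859] [375, 328]
scene loose_bottle 0.6 [0.4893 0.2216 0.1305] [378, 305]
scene tight_bottle_1 0.9 [0.4966 0.1494 0.0802] [346, 302]
scene tight_bottle_1 0.69 [0.5092 0.0638 0.0776] [314, 276]
scene tight_bottle_1 0.62 [0.3821 0.1102 0.0746] [388, 270]
scene tight_bottle_1 0.5 [0.4939 0.2279 0.0856] [375, 329]
scene loose_cap 0.77 [0.4916 0.2212 0.1299] [376, 306]
scene reject_tray 0.93 [ 0.5322 -0.243   0.0074] [234, 223]
0.5 [ 0.178  -0.6511  0.2533] [ 0.9911  0.133  -0.     -0.    ] 0.999711083220023
```

View pics/top1.png

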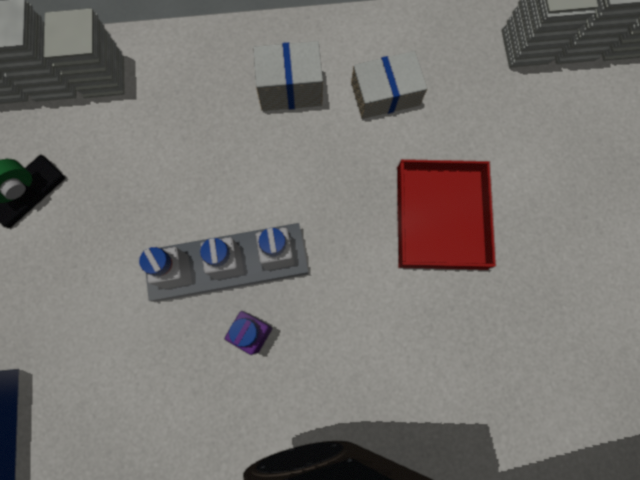

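View pics/scene1.png

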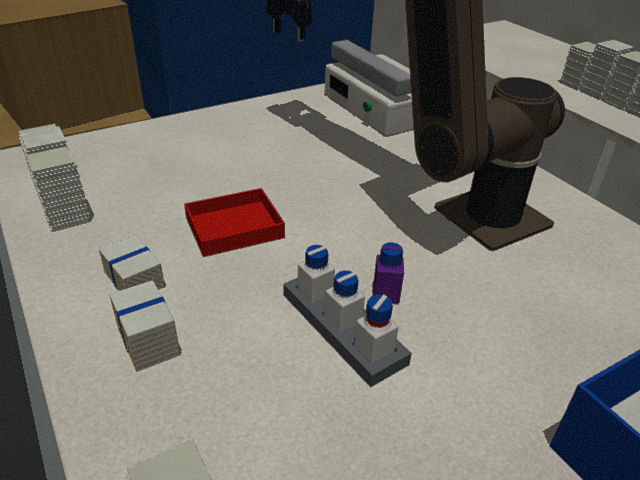

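Candidates, in top-view pixels: rack bottles at (155,260), (215,251) and (272,241), plus a purple look-alike at (248,332). The one at (155,260) fits the description: its bar is askew and its cap is higher, and a red band shows at about (378,321) in the scene view. I'll confirm with a crop and triangulate.

```bash
cat > b.py <<'E'
from h import *
np.set_printoptions(precision=4,suppress=True)
C={n:ctrl.read_camera(n) for n in ["top","scene"]}
cr=[cv2.resize(C["top"]["color"][210:310,120:320,::-1],(800,400)[:2] and (600,300),interpolation=cv2.INTER_CUBIC),cv2.resize(C["scene"]["color"][235:385,270:420,::-1],(300,300),interpolation=cv2.INTER_CUBIC)]
cv2.imwrite("pics/crop1.png",np.hstack([cr[0],cr[1]])[:, 100:])
cents={}
for n,c in C.items():
    im=c["color"].astype(int); r,g,b=im[...,0],im[...,1],im[...,2]
    m=((b>r+40)&(b>g+25)&(b>80)).astype(np.uint8)
    m=cv2.morphologyEx(m,cv2.MORPH_CLOSE,np.ones((7,7)))
    k,l,st,ce=cv2.connectedComponentsWithStats(m)
    for i in range(1,k):
        if 100<st[i,4]<3000: print(n,st[i],ce[i])
for n,u,v,nm in []: pass
c=C["top"]
# rack outer corners at z=0.03 (top face)
for u,v in [(147,258),(298,224),(308,270),(152,298)]: print(at_z(c,u,v,0.03))
for u,v in [(401,161),(489,162),(494,268),(399,267)]: print("tray",at_z(c,u,v,0.04))
E
python3 b.py
```

```text
top [283  43  10  41 256] [287.1406  63.0625]
top [382  57  17  40 244] [390.25    76.1721]
top [259 228  26  25 479] [271.286  239.7996]
top [200 238  27  26 517] [213.0484 250.4294]
top [139 247  27  27 511] [152.1761 259.9159]
top [229 319  27  28 579] [242.0794 332.3437]
scene [382 242  21  14 213] [391.8404 248.8263]
scene [306 245  22  14 220] [316.0091 251.3182]
scene [109 247  40  18 151] [127.8675 255.0728]
scene [335 271  23  15 264] [345.5644 277.9773]
scene [368 294  24  20 332] [379.5753 303.1054]
scene [117 296  48  20 233] [140.0043 305.6738]
scene [578 350  62  88 615] [609.2276 388.5886]
[0.5048 0.2576 0.03  ]
[0.5374 0.0067 0.03  ]
[ 0.4593 -0.0023  0.03  ]
[0.4387 0.2513 0.03  ]
tray [ 0.6264 -0.1757  0.04  ]
tray [ 0.61   -0.3223  0.04  ]
tray [ 0.4318 -0.2986  0.04  ]
tray [ 0.4483 -0.1478  0.04  ]
```

View pics/crop1.png

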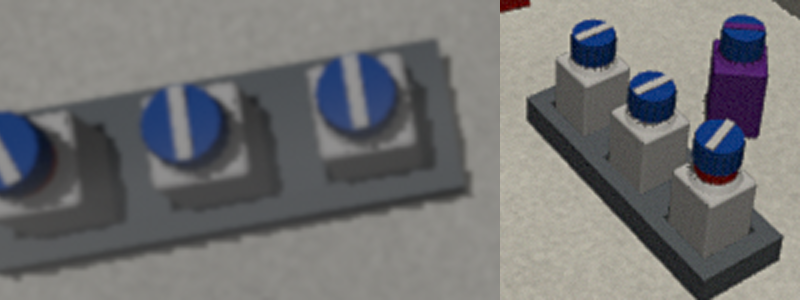

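The crop confirms it: the end bottle (top px 155,260) has the red band, a higher cap and an askew bar. Next I move above it for a wrist-camera look.

```bash
cat >> h.py <<'E'
def row(p,yaw,base=None):
    if base is None:
        s=ctrl.get_state(); base=(s["eef_pos"],s["tcp_rot"])
    b=R.from_quat(base[1]); t=R.from_matrix(np.array([[np.cos(yaw),np.sin(yaw),0],[np.sin(yaw),-np.cos(yaw),0],[0,0,-1]]))
    print(np.round((b.inv()*t).as_rotvec(degrees=True),1),np.round(b.inv().apply(np.array(p)-base[0])*1000,1))
E
python3 - <<'E'
from h import *
c=None
row([.5,-.15,.27],0.9)
row([.47,.17,.27],1.67)
E
```

```text
[  0.    0.  -36.3] [ 442.7 -398.5  -16.7]
[  0.    0.  -80.4] [ 498.2 -715.1  -16.7]
```

The manual's scale: shifts go in shares of 600 mm and turns go in shares of 90 degrees. Converting my numbers, 440 mm is 0.7333, -398 mm is -0.6633, -36 degrees is -0.4.

Request:
send_rows(
  rows="0 0 -0.1111 0.0917 -0.0833 -0.0033 1;0 0 -0.1667 0.1833 -0.1667 -0.0067 1;0 0 -0.2222 0.275 -0.25 -0.01 1;0 0 -0.2778 0.3667 -0.3333 -0.0133 1;0 0 -0.3333 0.4583 -0.4167 -0.0167 1;0 0 -0.4 0.55 -0.5 -0.02 1;0 0 -0.4 0.6417 -0.5833 -0.025 1;0 0 -0.4 0.7333 -0.6633 -0.0283 1",
)

```text
time: 1.6
eef_pos: [0.4474, -0.2278, 0.268]
tcp_rot: [0.902, 0.433, 0.0, 0.001]
contact_force: [0.2, -0.1, 0.6]
opening: 1.0
finger_force: 0.0
```

```bash
python3 - <<'E'
from h import *
s=ctrl.get_state(); print(s["time"],s["eef_pos"])
row([.47,.17,.27],1.67)
E
```

```text
1.6 [ 0.44739977 -0.22782907  0.26803103]
[  0.1   0.  -44.4] [ 324.5 -231.3   -2.3]
```

In the tool's units: 324 mm is 0.54, -231 mm is -0.385, -44 degrees is -0.4889.

Request:
send_rows(
  rows="0 0 -0.0778 0.0917 -0.05 0 1;0 0 -0.1556 0.1667 -0.1 0 1;0 0 -0.2333 0.2417 -0.1583 0 1;0 0 -0.3111 0.3167 -0.2167 0 1;0 0 -0.4 0.3917 -0.275 0 1;0 0 -0.4889 0.475 -0.3333 0 1;0 0 -0.4889 0.54 -0.385 0 1;0 0 -0.4889 0.54 -0.385 0 1",
)

```text
time: 2.6
eef_pos: [0.4685, 0.1705, 0.2677]
tcp_rot: [0.672, 0.741, 0.0, -0.0]
contact_force: [0.1, -0.8, 0.9]
opening: 1.0
finger_force: 0.0
```

```bash
cat > w.py <<'E'
from h import *
import sys
np.set_printoptions(precision=4,suppress=True)
s=ctrl.get_state(); print(s["time"],s["eef_pos"],s["tcp_rot"])
c=ctrl.read_camera("wrist"); save(c,sys.argv[1]); E=np.array(c["extrinsics"]); print(c["fx"],c["cx"],c["cy"],-E[:3,:3].T@E[:3,3])
for t in ["loose_bottle","tight_bottle_1","loose_cap"]:
    for r in ctrl.look_for(c,t): print(t,round(r["p"],2),toW(c,r["position"]))
np.save(sys.argv[1]+".npy",c,allow_pickle=True)
E
python3 w.py wr1.png
```

```text
2.6 [0.4685 0.1705 0.2677] [ 0.6718  0.7408  0.0003 -0.    ]
371.64829954431775 317.1823028354272 233.82146053959426 [0.4599 0.2516 0.3882]
loose_bottle 0.64 [0.4753 0.2229 0.129 ]
tight_bottle_1 0.94 [0.4905 0.068  0.0867]
tight_bottle_1 0.9 [0.371  0.1128 0.0803]
tight_bottle_1 0.64 [0.4849 0.1499 0.1007]
loose_cap 0.74 [0.4819 0.2166 0.1262]
```

View pics/wr1.png

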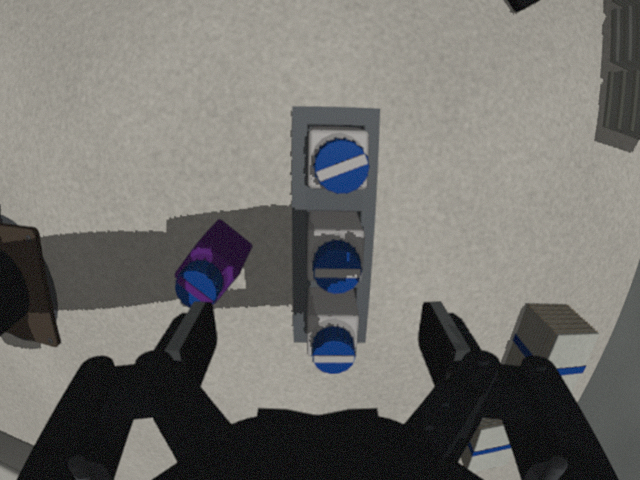

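```bash
cat > cap.py <<'E'
from h import *
def cap(c,near,fish=True,rad=45):
    """fit ellipse to the top-face blue/white blob nearest 'near'"""
    im=c["color"].astype(int); r,g,b=im[...,0],im[...,1],im[...,2]
    m=((b>1.5*r)&(b>1.2*g)&(b>45)).astype(np.uint8)
    k,l,st,ce=cv2.connectedComponentsWithStats(m)
    pts=np.vstack([np.argwhere(l==i)[:,::-1] for i in range(1,k) if st[i,4]>20 and np.hypot(*(ce[i]-near))<rad])
    return cv2.minEnclosingCircle(pts.astype(np.float32)),cv2.minAreaRect(cv2.convexHull(pts.astype(np.float32)))
E
python3 - <<'E'
from cap import *
np.set_printoptions(precision=4,suppress=True)
c=np.load("wr1.png.npy",allow_pickle=True).item()
print(cap(c,(341,165)))
(u,v),_=cap(c,(341,165))[0]
print(at_z(c,u,v,.129,True))
t=ctrl.read_camera("top"); s=ctrl.read_camera("scene")
a=cap(t,(155,260),rad=18);b=cap(s,(379,303),rad=14);print(a,b)
(u2,v2),_=a[0]; print(at_z(t,u2,v2,.129))
print(tri([ray(c,u,v,True),ray(t,u2,v2)]))
print(at_z(c,292,107,.03,True),at_z(c,379,109,.03,True),at_z(c,366,343,.03,True))
E
```

```text
(((341.0, 165.5), 28.147035598754883), ((340.1360778808594, 165.97337341308594), (55.643863677978516, 54.12086486816406), 67.61986541748047))
[0.4799 0.2183 0.129 ]
(((155.6849365234375, 260.4520568847656), 13.947731018066406), ((160.91175842285156, 259.1470947265625), (27.891597747802734, 15.764815330505371), 75.96376037597656)) (((379.2073059082031, 307.7926940917969), 14.709898948669434), ((379.0, 308.0), (28.0, 26.0), 90.0))
[0.4795 0.2109 0.129 ]
[0.4818 0.2162 0.1137]
[0.4354 0.2576 0.03  ] [0.5179 0.2646 0.03  ] [0.5413 0.0059 0.03  ]
```

```bash
python3 - <<'E'
from h import *
row([.480,.217,.20],1.663)
E
```

```text
[ 0.   0.  -0.1] [49.3 15.3 67.5]
```

In the tool's units: 67 mm is 0.1117, 49 mm is 0.0817.

Request:
send_rows(
  rows="0 0 0 0.0417 0.0133 0.0567 1;0 0 0 0.0817 0.025 0.1117 1;0 0 0 0.0817 0.025 0.1117 1;0 0 0 0.0817 0.025 0.1117 1",
)

```text
time: 3.4
eef_pos: [0.4801, 0.217, 0.2014]
tcp_rot: [0.674, 0.739, 0.0, 0.0]
contact_force: [0.8, 0.2, 0.9]
opening: 1.0
finger_force: 0.0
```

```bash
python3 w.py wr2.png; cp wr2.png.npy pics/ 2>/dev/null; python3 - <<'E'
from cap import *
np.set_printoptions(precision=4,suppress=True)
d=[np.load(f"wr{i}.png.npy",allow_pickle=True).item() for i in (1,2)]
E=np.array(d[1]["extrinsics"]); p=E[:3,:3]@np.array([.48,.217,.129])+E[:3,3]; th=np.arctan2(np.hypot(p[0],p[1]),p[2]); q=p[:2]/np.hypot(p[0],p[1])*th*d[1]["fx"]+[d[1]["cx"],d[1]["cy"]]; print("expect",q)
print(cap(d[1],q,rad=60))
E
```

```text
3.4 [0.4801 0.217  0.2014] [0.6741 0.7386 0.0003 0.0005]
371.64829954431775 317.1823028354272 233.82146053959426 [0.4719 0.2981 0.3219]
tight_bottle_1 0.93 [0.4869 0.1491 0.0948]
tight_bottle_1 0.72 [0.4889 0.0735 0.0855]
tight_bottle_1 0.58 [0.3648 0.1246 0.0391]
loose_cap 0.9 [0.4783 0.2209 0.127 ]
expect [318.1454 263.8739]
(((319.2314758300781, 255.69444274902344), 36.8365592956543), ((318.0472717285156, 256.0701904296875), (72.63855743408203, 68.24919891357422), 74.47589111328125))
```

View pics/wr2.png

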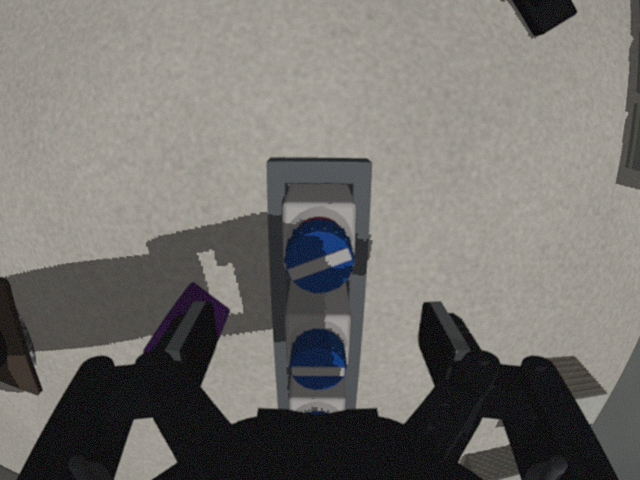

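```bash
python3 - <<'E'
from cap import *
np.set_printoptions(precision=4,suppress=True)
d=[np.load(f"wr{i}.png.npy",allow_pickle=True).item() for i in (1,2)]
for v1,v2 in ((165.5,258),(167,259)): print(tri([ray(d[0],341,v1,True),ray(d[1],319,v2,True)]),at_z(d[1],319,v2,.129,True))
s=ctrl.get_state();print(s["eef_pos"])
row([.480,.219,.116],1.663)
E
```

```text
[0.4805 0.2173 0.1207] [0.4801 0.2206 0.129 ]
[0.4807 0.216  0.1191] [0.4802 0.22   0.129 ]
[0.4802 0.2173 0.2021]
[ 0.2 -0.  -0.1] [ 1.7 -0.3 86.1]
```

Request:
send_rows(
  rows="0 0 0 0.0033 0 0.0667 1;0 0 0 0.0033 0 0.125 1;0 0 0 0.0033 0 0.1433 1;0 0 0 0.0033 0 0.1433 1;0 0 0 0.0033 0 0.1433 -1;0 0 0 0.0033 0 0.1433 -1;0 0 0 0.0033 0 0.1433 -1;0 0 0 0.0033 0 0.1433 -1",
  grip_force=40,
)

```text
time: 4.6
eef_pos: [0.4802, 0.2201, 0.1157]
tcp_rot: [0.674, 0.739, 0.001, 0.001]
contact_force: [0.0, -0.6, 3.2]
opening: 0.445
finger_force: 40.2
```

Request:
send_rows(
  rows="0 0 0 0 0 0 -1;0 0 0 0 0 0 -1;0 0 0 0 0 0 -1;0 0 0 0 0 0 -1",
)

```text
time: 5.1
eef_pos: [0.4803, 0.2201, 0.1157]
tcp_rot: [0.674, 0.739, 0.001, 0.001]
contact_force: [0.4, -0.2, 5.6]
opening: 0.446
finger_force: 40.3
```

Gripped, with the opening at about the 39 mm cap width. Now the 45° anticlockwise test twist.

In the tool's units: -46 degrees is -0.5111.

Request:
send_rows(
  rows="0 0 -0.0667 0 0 0 -1;0 0 -0.1444 0 0 0 -1;0 0 -0.2222 0 0 0 -1;0 0 -0.3 0 0 0 -1;0 0 -0.3778 0 0 0 -1;0 0 -0.4556 0 0 0 -1;0 0 -0.5111 0 0 0 -1;0 0 -0.5111 0 0 0 -1",
)

```text
time: 6.1
eef_pos: [0.4786, 0.2194, 0.1156]
tcp_rot: [0.331, 0.944, -0.001, -0.001]
contact_force: [-4.3, -2.3, 10.5]
opening: 0.442
finger_force: 40.7
```

```bash
python3 - <<'E'
from h import *
s=ctrl.get_state();print(s["wrist_torque"],s["contact_force"],R.from_quat(s["tcp_rot"]).as_matrix()[:2,0],s["eef_pos"])
c=ctrl.read_camera("wrist"); a=c["color"][130:430,150:500,::-1]
c=ctrl.read_camera("scene"); b=c["color"][255:375,310:450,::-1]
cv2.imwrite("pics/tw.png",np.hstack([cv2.resize(a,(400,343)),cv2.resize(b,(400,343),interpolation=cv2.INTER_CUBIC)]))
E
```

```text
[-0.51241742  0.82094635  0.00778523] [-4.31251016 -2.25543238 10.49642695] [-0.78101801  0.62450754] [0.47863753 0.2194413  0.11563935]
```

View pics/tw.png

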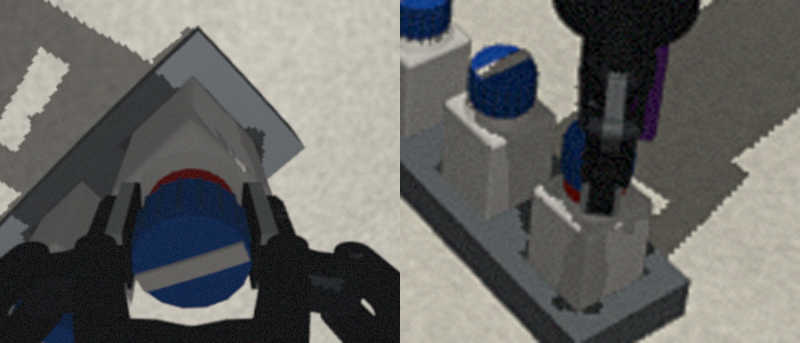

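The cap turned with the fingers: its bar is at the same tilt in the hand after 46°, and the bottle is still in its pocket. Now I lift.

In the tool's units: -170 mm is -0.2833, -155 mm is -0.2583.

Request:
send_rows(
  rows="0 0 0 0 0 -0.0133 -1;0 0 0 0 0 -0.0333 -1;0 0 0 0 0 -0.0667 -1;0 0 0 0 0 -0.1083 -1;0 0 0 0 0 -0.1583 -1;0 0 0 0 0 -0.2083 -1;0 0 0 0 0 -0.2583 -1;0 0 0 0 0 -0.2833 -1",
  grip_force=50,
)

```text
time: 7.2
eef_pos: [0.4796, 0.22, 0.2865]
tcp_rot: [0.331, 0.943, 0.001, 0.001]
contact_force: [0.4, 0.6, -2.1]
opening: 0.446
finger_force: 50.4
```

```bash
python3 - <<'E'
from h import *
s=ctrl.get_state();print(s["eef_pos"],s["opening"])
row([.50,0,.285],2.0)
row([.529,-.236,.285],1.4)
c=ctrl.read_camera("scene"); save(c,"lift.png",(220,160,460,380),2)
E
```

```text
[0.47964505 0.22000729 0.28651166] 0.44638942484884625
[ 0.2  0.1 26.7] [-153.5 -158.9    1.4]
[ 0.2  0.  61.1] [-323.7 -324.9    1.3]
```

View pics/lift.png

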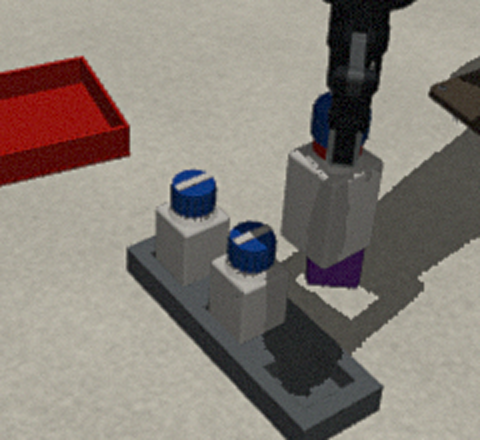

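In the tool's units: -290 mm is -0.4833, -255 mm is -0.425, 44 degrees is 0.4889.

Request:
send_rows(
  rows="0 0 0.0444 -0.0333 -0.0333 0 -1;0 0 0.1 -0.0917 -0.0917 0 -1;0 0 0.1556 -0.1583 -0.1583 0 -1;0 0 0.2222 -0.225 -0.225 0 -1;0 0 0.2889 -0.2917 -0.2917 0 -1;0 0 0.3556 -0.3583 -0.3583 0 -1;0 0 0.4222 -0.425 -0.425 0 -1;0 0 0.4889 -0.4833 -0.4833 0 -1",
)

```text
time: 8.25
eef_pos: [0.5235, -0.1896, 0.2829]
tcp_rot: [0.662, 0.749, -0.0, -0.001]
contact_force: [0.8, -0.0, -1.4]
opening: 0.444
finger_force: 50.5
```

```bash
python3 - <<'E'
from h import *
s=ctrl.get_state();print(s["eef_pos"],s["opening"])
row([.531,-.240,.285],1.43)
row([.531,-.240,.120],1.43)
E
```

```text
[ 0.52352773 -0.18962635  0.2828647 ] 0.443818321715044
[-0.1 -0.1 15.1] [-50.9   1.2  -2.2]
[-0.1 -0.1 15.1] [-51.2   1.5 162.8]
```

Request:
send_rows(
  rows="0 0 0 -0.0417 0 0 -1;0 0 0 -0.0833 0 0 -1;0 0 0 -0.085 0 0.0417 -1;0 0 0 -0.085 0 0.1 -1;0 0 0 -0.085 0 0.1583 -1;0 0 0 -0.085 0 0.2167 -1;0 0 0 -0.085 0 0.25 -1;0 0 0 -0.085 0 0.2583 -1",
)

```text
time: 9.25
eef_pos: [0.5301, -0.2376, 0.128]
tcp_rot: [0.66, 0.751, -0.0, -0.001]
contact_force: [-0.8, 0.9, -1.8]
opening: 0.446
finger_force: 50.6
```

```bash
python3 - <<'E'
from h import *
s=ctrl.get_state();print(s["eef_pos"],s["contact_force"])
c=ctrl.read_camera("top"); a=c["color"][130:300,360:530,::-1]
c=ctrl.read_camera("scene"); b=c["color"][110:280,150:320,::-1]
cv2.imwrite("pics/pl.png",np.hstack([cv2.resize(x,(400,400),interpolation=cv2.INTER_CUBIC) for x in (a,b)]))
E
```

```text
[ 0.53011695 -0.23763879  0.12796638] [-0.8432876   0.89882082 -1.79542886]
```

View pics/pl.png

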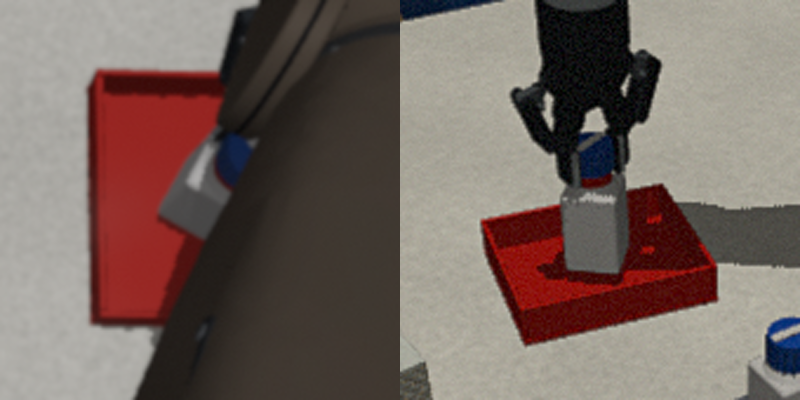

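The bottle hangs upright over the middle of the tray, with its base about 18 mm up. I lower it gently until it touches.

In the tool's units: 12 mm is 0.02, 11 mm is 0.0183.

Request:
send_rows(
  rows="0 0 0 0 0 0.0067 -1;0 0 0 0 0 0.0117 -1;0 0 0 0 0 0.015 -1;0 0 0 0 0 0.0183 -1;0 0 0 0 0 0.02 -1;0 0 0 0 0 0.02 -1",
)

```text
time: 10.1
eef_pos: [0.5305, -0.2384, 0.1173]
tcp_rot: [0.661, 0.751, -0.0, -0.0]
contact_force: [-0.7, 0.2, -1.0]
opening: 0.44
finger_force: 50.6
```

In the tool's units: 3 mm is 0.005, 2 mm is 0.0033.

Request:
send_rows(
  rows="0 0 0 0 0 0.0017 -1;0 0 0 0 0 0.0033 -1;0 0 0 0 0 0.005 -1;0 0 0 0 0 0.005 -1",
)

```text
time: 10.6
eef_pos: [0.5308, -0.2385, 0.1148]
tcp_rot: [0.661, 0.751, 0.0, 0.0]
contact_force: [0.5, -0.1, 0.7]
opening: 0.44
finger_force: 50.8
```

In the tool's units: 1 mm is 0.0017, 0.5 mm is 0.0008.

Request:
send_rows(
  rows="0 0 0 0 0 0.0008 -1;0 0 0 0 0 0.0017 -1;0 0 0 0 0 0.0017 -1",
)

```text
time: 10.98
eef_pos: [0.531, -0.2386, 0.1147]
tcp_rot: [0.661, 0.751, 0.0, 0.0]
contact_force: [-1.4, 1.3, 5.5]
opening: 0.444
finger_force: 51.2
```

In contact with the floor. I release, then rise straight up.

In the tool's units: -90 mm is -0.15, -50 mm is -0.0833.

Request:
send_rows(
  rows="0 0 0 0 0 0 -0.2;0 0 0 0 0 0 0.2;0 0 0 0 0 0 1;0 0 0 0 0 0 1;0 0 0 0 0 0 1;0 0 0 0 0 -0.025 1;0 0 0 0 0 -0.0833 1;0 0 0 0 0 -0.15 1",
)

```text
time: 11.98
eef_pos: [0.5304, -0.2383, 0.2048]
tcp_rot: [0.661, 0.751, -0.0, -0.0]
contact_force: [1.0, 1.0, -0.3]
opening: 0.996
finger_force: 0.0
```

Request:
send_rows(
  rows="0 0 0 0 0 -0.0833 1;0 0 0 0 0 -0.1167 1;0 0 0 0 0 -0.1167 1;0 0 0 0 0 -0.1167 1",
)

```text
time: 12.48
eef_pos: [0.5297, -0.2378, 0.271]
tcp_rot: [0.661, 0.751, -0.0, -0.002]
contact_force: [-1.0, 0.4, -0.9]
opening: 1.0
finger_force: 0.0
```

```bash
python3 - <<'E'
from h import *
s=ctrl.get_state();print(s["time"],s["eef_pos"],s["contact_force"])
c=ctrl.read_camera("scene"); save(c,"end.png",(160,100,440,380),2)
for t in ["loose_bottle","loose_cap","tight_bottle_1"]:
    for r in ctrl.look_for(c,t): print(t,round(r["p"],2),toW(c,r["position"]).round(3))
E
```

```text
12.475 [ 0.52971396 -0.23784515  0.27104003] [-1.02608994  0.35262766 -0.86646288]
loose_bottle 0.78 [ 0.542 -0.226  0.075]
loose_cap 0.75 [ 0.536 -0.233  0.125]
tight_bottle_1 0.97 [0.511 0.063 0.076]
tight_bottle_1 0.92 [0.502 0.149 0.082]
tight_bottle_1 0.6 [0.378 0.115 0.072]
```

View pics/end.png

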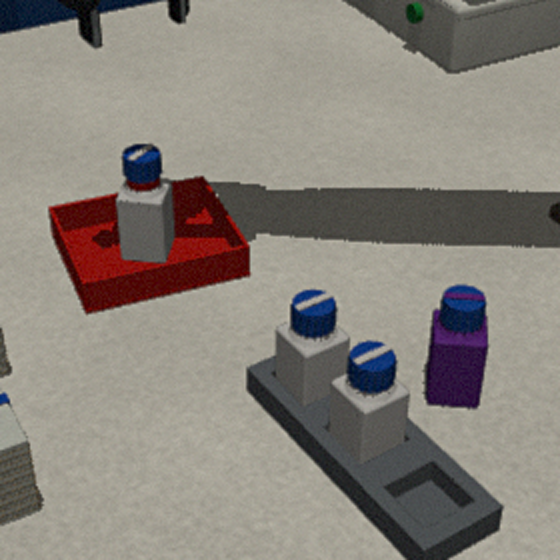

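The loose bottle stands upright in the middle of the tray (crop px 145,210). Both tight bottles are still in the rack, and the arm is clear.

```bash
python3 -c "
from plant import ctrl
print(ctrl.sign_off())"
```

```text
the job is handed in; nothing more can be done
None
```

The loose cap was test-twisted about 46° anticlockwise in the rack, its bottle now stands upright and released in the red reject tray, both tight bottles look undisturbed in the rack, and the job was handed in at about 12.5 s (no verdict was returned).

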